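# Clamp a battery test cell and prove the clamp screw

### The job

Slide the green test cell fully home under the clamp screw of its frame; then, pushing the black ball of the orange lever sideways with the shut fingertips (do not pinch it), turn the screw clockwise until it bears. Prove that it holds by keeping a steady push of about 10 N on the ball for two seconds, never more than 14 N and without forcing the screw on past where it bears, then let go. Leave the blue cell's frame and the things lying about as they are.

Things in the scene. Friction and masses are not known exactly. Their poses are not given: they have to be found in the camera images.
- green_frame: Fixed frame that holds the green cell: base plate 180 x 120 x 14 mm, two columns, crosshead (36 mm along x, 128 mm along y, top 118 mm above the origin, nuts to 130 mm), in its middle the vertical clamp screw with its orange lever. Origin: on the screw's axis at the base's underside (base spans x -130 to +50 mm). x points from the slide's handle to the screw, the way the slide goes in; z up.
- green_slide (a joint): Steel loading slide (64 mm wide, 12 mm thick, on the base plate) carrying the green cell (44 mm across, 50 mm tall), in m: 0 = drawn right out, grows as it is pushed in along the frame's +x, 0.040 = home on its stop, the cell under the screw. It starts drawn out or nearly so (0 to 0.014), drags with about 2 N and stays where it is left.
- green_handle (a point): Middle of the slide's upright black hand grip, a round post 18 mm across and 34 mm tall, 66 mm in front (frame -x) of the cell's middle; it moves with the slide. The slide's top lies 23 mm below this point and ends 9 mm in front of the post's axis; the base plate's top is 35 mm below it. The way in front of the post is free.
- green_screw (a joint): Clamp screw and lever, in rad: grows as the screw is turned down, clockwise seen from above. It starts loose, 0.6 to 1.35 rad short of where it bears; it turns against a drag of about 1.5 N at the ball and stays where it is left. Where it bears is found by feel: it stops there, and the ball then gives less than 1 mm under 10 N and springs back.
- green_knob: Black ball, 25 mm across, on the end of the orange lever; origin: its centre, 60 mm from the screw's axis, 164 mm above the frame's origin. x points outwards from the screw's axis, z up; tightening moves the ball along -y, so it is pushed from its +y side. The lever arm (11 mm thick) slopes down from it to the hub on the axis.
- green_overrun (a joint): Angle in rad by which the screw has been forced on past where it bears, crushing the cell: 0 at the start, and it stays 0 unless the screw is given more than about 1 N m (some 16 N at the ball).
- blue_knob: The same black ball on the lever of the second, like frame, which holds a cell with a blue sleeve, already clamped: a bystander. Origin: the ball's centre. Either frame may stand on the left or on the right.
- blue_handle (a point): Middle of the black hand grip of the blue frame's slide, like the green one; that slide is already home: a bystander.
- vial_black: Capped clear glass vial with a black cap, 27 mm across, 59 mm tall; bystander. Origin: centre of its underside.
- vial_amber: Capped amber vial with a white cap, 27 mm across, 59 mm tall; bystander. Origin: centre of its underside.
- wash_bottle: White wash bottle with a blue cap and spout, 64 mm across, 182 mm tall; bystander. Origin: centre of its underside.
- reagent_bottle: Glass bottle with a black cap, 70 mm across, 150 mm tall; bystander. Origin: centre of its underside.
- case_tray: White open tray, 85 x 80 x 14 mm, with steel coin-cell cases; bystander. Origin: centre of its underside.
- tweezers: Green tweezers lying flat, 135 mm long, 7 mm tall; bystander. Origin: under their middle.
Things that resemble listed ones, but are neither listed nor needed, are in the scene too. What is shaped like the green_frame but yellow is not meant.

How it is judged:
By the outcome, as a careful person would: the job done as asked, in the order asked, and still so for the second after the job is handed in, with the robot touching nothing.
It also fails if it takes over 69 s, if anything falls off the work surface, if the arm or the gripper's body presses on something with over 40 N, if the wrist force passes 120 N, or if a joint passes its speed limit or range.

### The arm

A 6-joint arm with a two-finger parallel gripper is mounted at the origin on the work surface. World frame = base frame: x ahead of the robot, y to its left, z up, the work surface at z = 0. Lengths are in mm, angles in rad, forces in N, time in s.
With the tool pointing down it reaches from about 275 to 825 mm from the base axis. Payload 4.9 kg.
Tool frame: the origin (TCP) lies at the very end of the fingers, on their centre line; the grasp point (between the pads) lies 19 mm behind it; z points along the fingers, y is the line along which they close (so a half turn about z gives the same grasp; the last joint's range is limited). The gripper opens to 85 mm and grips with 20 to 120 N. Pads are 22 mm wide; open, the fingers measure 114 mm over their backs; the gripper's body (76 mm by 85 mm) begins 54 mm behind the grasp point. The pads swing forward as they close: fully open they stand 13 mm farther back than shut.
Start: joints at [1.108, 0.326, -0.193, 1.052, 0, 1.437], TCP at [177.594, 520.556, 231.281] pointing down, gripper open.
Joint ranges: [-2.65, 2.65], [-0.97, 1.79], [-1.3, 1.35], [-1.93, 2.1], [-1.47, 1.37], [-3.14, 3.14]. Speed limits (rad/s): [2.57, 2.57, 3.14, 3.14, 3.14, 3.14].

### API

Orientations are given as [roll, pitch, yaw] about the fixed x, y, z axes, in that order (R = Rz(yaw) Ry(pitch) Rx(roll)).
In Python, from bench import bot, solve_ik, imaging gives the robot as it stands. Calls block until the motion is done:
- bot.move_ptp(position, orientation): joint-space move of the TCP to a pose.
- bot.movel(position, rot=None, max_speed=150, threshold=None): straight line of the TCP; rot=None keeps the orientation; max_speed is the mean speed in mm/s. With threshold (N) it stops when the force on the tool has changed by that much, and returns True; else False.
- bot.move_j(angles): joint-space move.
- bot.grip(opening, effort=None): opening from 0.0 (shut) to 1.0 (fully open); effort is the grip in N (None keeps the last); returns when the fingers have stopped.
- bot.dwell(seconds).
- solve_ik(position, orientation): joint angles nearest the present ones, or None.
- bot.get_state(): the state.
- imaging.capture(name): name is "scene" or "top" or "wrist"; returns the picture (420x560x3 uint8, blue, green, red); there is no depth.
- imaging.camera_model(name): a dict with "K" (3x3 intrinsics, pixels), "position" and "rotation" of the camera in the world. Camera axes: x right, y up, looking along -z (the intrinsics and any distortion apply to the point x, -y, -z); pixel columns grow to the right and rows downward; lengths in mm; the calibration is good to about 2 mm. A picture is of the moment at which its call begins: read the wrist's pose just before it. camera_model takes no time and is no camera call; for the wrist camera it gives the pose at the moment of the call.
A pose or a line that the arm cannot do raises bot.IKError and nothing moves.
- bot.sign_off(): hands the job in; it is judged then, once.
The state is a dict: "t": time; "qpos": joint angles; "joint_velocities": joint speeds; "effort": joint torques, N m; "tcp_pos": TCP position; "orientation": TCP orientation; "contact_force": force on the tool from outside, world axes, zero at the start; "wrist_torque": the same for the moment, N m; "opening": opening from 0.0 (shut) to 1.0 (fully open); "gripper_force": force on a finger pad.
Only numpy, scipy, OpenCV 4.12 (cv2) and the standard library are available. Lean on these libraries where they do the work, as an engineer would, in place of code of your own. Each camera call takes 0.05 s, during which the arm holds its last target. There are 200 camera calls.

## Working session

There is one attempt and no reset: what is moved stays moved. The work goes in short steps, each a Python script; the robot and the scene stay as the last script left them, time stands still between calls to the robot, and variables do not carry over. Pictures are saved under pics/ and viewed, at most 10 in all, crops included, and the job is handed in when it is done.

```bash
mkdir -p pics
python3 - <<'E'
from bench import bot,imaging
import cv2
for n in("scene","top"):
    cv2.imwrite(f"pics/{n}0.png",cv2.resize(imaging.capture(n),None,fx=1.4,fy=1.4,interpolation=cv2.INTER_CUBIC))
    print(n,imaging.camera_model(n))
s=bot.get_state();print(s['t'],s['orientation'],s['contact_force'])
E
```

```text
scene {'K': array([[513.44879958,   0.        , 282.08894405],
       [  0.        , 513.44879958, 213.07738727],
       [  0.        ,   0.        ,   1.        ]]), 'position': array([1201.87878223,  602.15357399, 1087.29536216]), 'rotation': array([0.79245175, 0.01260101, 2.26114009])}
top {'K': array([[484.71201418,   0.        , 277.63604678],
       [  0.        , 484.71201418, 200.22241669],
       [  0.        ,   0.        ,   1.        ]]), 'position': array([ 291.08221203,    3.03595384, 1263.99202304]), 'rotation': array([ 0.14840584, -0.00181897, -1.57612324])}
0.1 [-3.13998337e+00 -2.30011340e-04  2.81281854e+00] [ 0.4883511  -0.04335334 -0.12862675]
```

View pics/scene0.png

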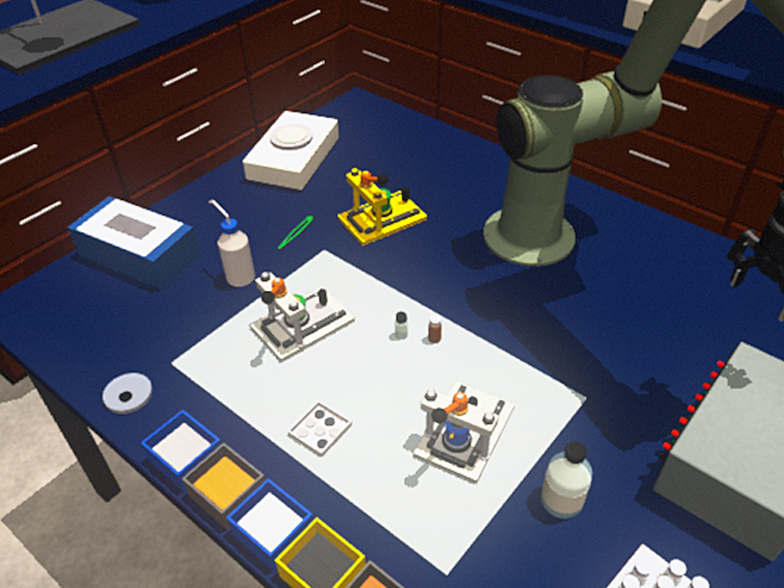

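View pics/top0.png

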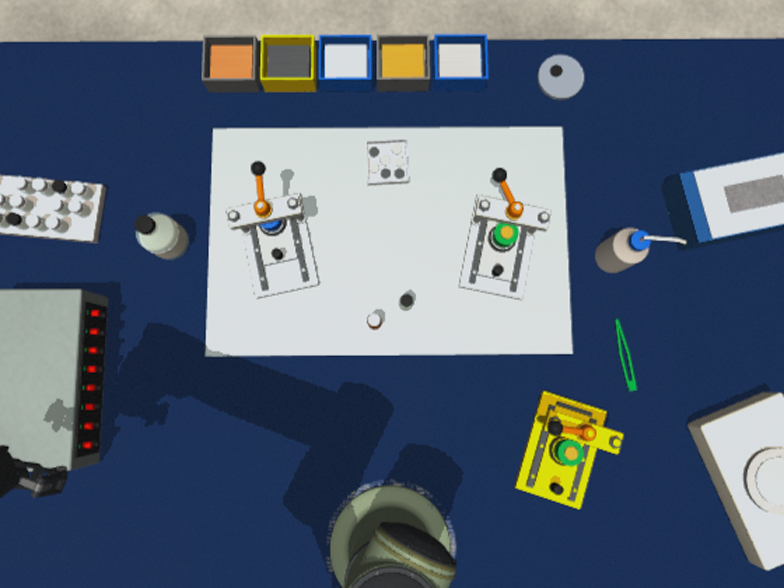

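The green frame is at right in the top view: ball at about (500,174), grip (497,270), hub (515,209). In the scene view its ball is near (267,297). The blue frame is on the left and the yellow one is a decoy. I'll enlarge both views.

Run:
```python
from bench import bot,imaging
import cv2
a=imaging.capture("top")[110:220,320:420]; b=imaging.capture("scene")[180:260,170:260]
import numpy as np
a=cv2.resize(a,(500,550),interpolation=cv2.INTER_CUBIC)
cv2.imwrite("pics/topc.png",a)
cv2.imwrite("pics/scc.png",cv2.resize(b,(630,560),interpolation=cv2.INTER_CUBIC))
```

```text
(no output)
```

View pics/topc.png

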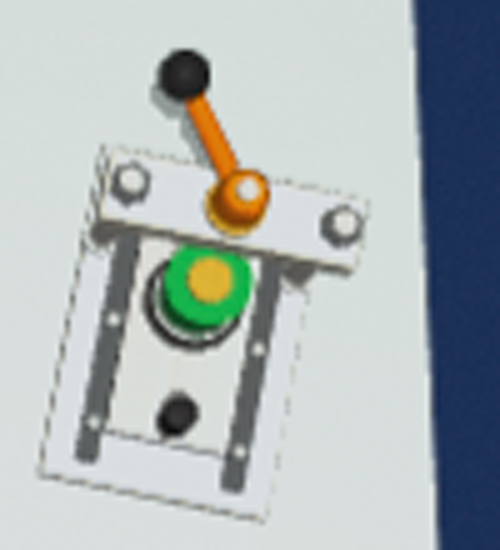

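View pics/scc.png

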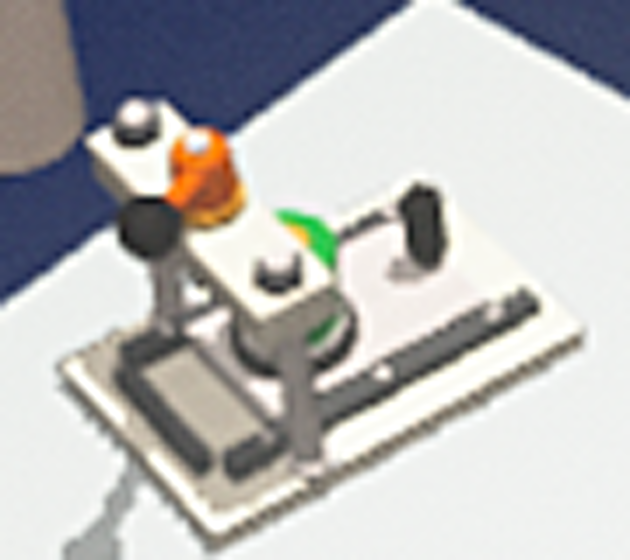

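```bash
cat > fit.py <<'E'
from bench import imaging
import numpy as np
from scipy.spatial.transform import Rotation as R
from scipy.optimize import least_squares
C={n:imaging.camera_model(n) for n in("top","scene")}
def proj(n,P):
    c=C[n];p=R.from_euler('xyz',c['rotation']).inv().apply(np.asarray(P)-c['position'])
    q=c['K']@np.array([p[0],-p[1],-p[2]]);return q[:2]/q[2]
def px(n,u,v):
    s,o=((5,(320,110)),(7,(170,180)))[n!="top"]
    return (np.array([u,v])+.5)/s-.5+o
def pts(p):
    x,y,yaw,a,s,ny=p
    f=lambda *q:np.array([x,y,0])+R.from_euler('z',yaw).apply(q)
    ball=f(60*np.cos(a),60*np.sin(a),164)
    g=-40+s-66
    obs=[("top",ball,184,74),("scene",ball,149,227),
     ("top",f(0,ny,128),131,182),("top",f(0,-ny,128),343,226),
     ("scene",f(0,ny,126),279,268),("scene",f(0,-ny,126),137,118),
     ("top",f(-130,60,14),40,475),("top",f(-130,-60,14),266,520),
     ("scene",f(-130,60,14),583,333),("scene",f(50,60,14),212,533),("scene",f(50,-60,14),60,370),
     ("top",f(g,0,66),181,409),("scene",f(g,0,49),424,225)]
    return obs,ball,f(g,0,49)
def res(p): return np.concatenate([proj(n,P)-px(n,u,v) for n,P,u,v in pts(p)[0]])
r=least_squares(res,[560,-130,-.2,.6,5,50],x_scale=[10,10,.1,.1,5,5])
print(r.x.round(3));print(res(r.x).reshape(-1,2).round(2));print(pts(r.x)[1:])
E
python3 fit.py
```

```text
[ 5.81424e+02 -2.16698e+02 -2.15000e-01  7.37000e-01  1.30190e+01
  5.21860e+01]
[[ 0.38  0.55]
 [-0.02  0.75]
 [ 0.31 -0.12]
 [ 0.55 -0.13]
 [ 0.19  0.18]
 [ 0.15  0.75]
 [ 0.02 -0.54]
 [ 0.14 -0.03]
 [ 0.48 -0.33]
 [ 0.43  0.7 ]
 [ 0.17 -0.76]
 [ 0.31  0.38]
 [ 0.01  0.82]]
(array([ 633.42635834, -186.76821964,  164.        ]), array([ 490.5774893 , -196.89327865,   49.        ]))
```

```bash
cat > h.py <<'E'
from bench import bot,solve_ik,imaging
import numpy as np
from scipy.spatial.transform import Rotation as R
O=np.array([581.4,-216.7,0]);YAW=-.215
def W(*q): return O+R.from_euler('z',YAW).apply(q)
def F(p): return R.from_euler('z',-YAW).apply(np.asarray(p)-O)
def st(): 
    s=bot.get_state();return round(s['t'],2),F(s['tcp_pos']).round(2),R.from_euler('z',-YAW).apply(s['contact_force']).round(2)
E
python3 - <<'E'
from h import *
o=[np.pi,0,YAW+np.pi]
bot.grip(0)
bot.move_ptp(W(-135,0,180),o);print(st(),bot.get_state()['qpos'])
bot.movel(W(-135,0,41),max_speed=150);print(st())
print(bot.movel(W(-66,0,41),max_speed=25,threshold=8));print(st())
bot.dwell(.2);print(st())
E
```

```text
(3.65, array([-134.86,    0.63,  180.04]), array([-0.3 ,  0.21,  0.14])) [-5.46366946e-01  2.54756606e-01 -4.32280440e-01  8.83710784e-01
  1.82365953e-04 -3.32473003e-01]
(4.72, array([-1.3434e+02, -1.2000e-01,  4.1640e+01]), array([-0.25,  0.18,  0.02]))
True
(6.53, array([-87.28,   0.27,  40.28]), array([-0.77,  0.11,  0.13]))
(6.72, array([-88.23,   0.41,  39.89]), array([ 0.35, -0.45, -0.86]))
```

Run:
```python
from h import *
import cv2
print(bot.movel(W(-76,0,41),max_speed=8,threshold=8),st())
bot.dwell(.15);print(st())
p=F(bot.get_state()['tcp_pos'])
for k in range(6):
    bot.movel(W(p[0]+.4*k,0,41),max_speed=10);print(st())
    if st()[2][0]<-9: break
bot.movel(W(-125,0,41),max_speed=80)
bot.movel(W(-125,0,215),max_speed=250)
for n,b in(("top",(slice(110,220),slice(320,420))),("scene",(slice(180,260),slice(170,260)))):
    cv2.imwrite(f"pics/{n}2.png",cv2.resize(imaging.capture(n)[b],(500,550) if n=="top" else (630,560),interpolation=cv2.INTER_CUBIC))
print(st())
```

```text
True (7.44, array([-87.43,   0.53,  39.55]), array([-0.02,  0.24, -0.33]))
(7.59, array([-87.86,   0.62,  39.18]), array([ 0.57,  0.12, -0.09]))
(7.93, array([-8.777e+01, -4.000e-02,  4.106e+01]), array([ 0.18, -0.5 , -0.62]))
(8.18, array([-87.45,  -0.  ,  40.98]), array([ 0.23, -0.22, -0.12]))
(8.43, array([-8.710e+01,  2.000e-02,  4.096e+01]), array([ 0.71,  0.18, -0.48]))
(8.68, array([-8.704e+01,  3.000e-02,  4.094e+01]), array([-1.96, -0.24,  0.69]))
(8.93, array([-8.696e+01,  1.000e-02,  4.091e+01]), array([-2.92, -0.94,  1.79]))
(9.18, array([-8.698e+01,  4.000e-02,  4.086e+01]), array([-4.59,  0.02,  3.83]))
(10.78, array([-126.09,    0.35,  213.19]), array([ 0.35,  0.42, -0.99]))
```

View pics/scene2.png

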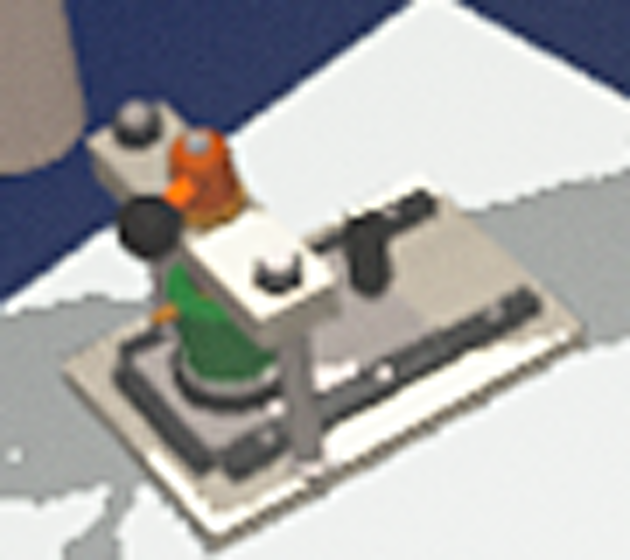

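The slide is home: it is pinned at -87.0 with the force rising, and the cell sits under the screw with the grip at (368,255). Next is the ball.

```bash
cat >> h.py <<'E'
def pose(a,d,z=153):
    u=np.array([np.cos(a),np.sin(a)]);t=np.array([-u[1],u[0]])
    return W(*(60*u+d*t),z),[np.pi,0,a+YAW+np.pi/2]
def ft(a,n=3,dt=.02):
    v=[]
    for _ in range(n):
        bot.dwell(dt);f=R.from_euler('z',-YAW).apply(bot.get_state()['contact_force'])
        v.append([f[0]*-np.sin(a)+f[1]*np.cos(a), f[0]*np.cos(a)+f[1]*np.sin(a), f[2]])
    return np.mean(v,0)
E
python3 - <<'E'
from h import *
a=.737
p,o=pose(a,42,215);bot.move_ptp(p,o)
p,o=pose(a,42);bot.movel(p,max_speed=100)
b=ft(a,8);print(st(),b)
bot.movel(pose(a,25)[0],max_speed=25);print(st(),ft(a))
f=0
while a>-.75:
    a-=.03;p,o=pose(a,24);bot.movel(p,rot=o,max_speed=25)
    f=ft(a)[0]-b[0]
    if f>3.5:
        f=ft(a,5)[0]-b[0];print(round(a,3),f.round(2),st())
        if f>4.5: break
print(a,f,ft(a,5),st())
E
```

```text
(12.63, array([ 16.86,  71.31, 154.  ]), array([0.93, 0.69, 0.15])) [-0.15548796  0.33200451  0.03723978]
(13.47, array([ 27.54,  58.86, 152.91]), array([-0.74,  0.1 ,  0.85])) [ 0.31014597  0.342966   -0.13427632]
-0.223 5.56 (23.22, array([ 63.87,  11.55, 153.03]), array([0.28, 5.21, 1.  ]))
-0.22300000000000042 5.559907516457097 [ 5.2478862  -0.06167957  0.63902667] (23.3, array([ 63.84,  11.59, 152.99]), array([1.44, 5.05, 1.31]))
```

Run:
```python
from h import *
a=-.223;d=24.;b=-.1
f=ft(a,5)[0]-b;print(f)
while f<9.6 and d>20:
    d-=min(.3,max(.08,(10-f)/4*.6));bot.movel(pose(a,d)[0],max_speed=5);f=ft(a,6)[0]-b
    print(round(d,2),f.round(2),st()[:2])
t0=bot.get_state()['t'];L=[]
while bot.get_state()['t']-t0<3.0:
    f=ft(a,8)[0]-b;L.append(f.round(2))
    if abs(f-10)>.6: d+=np.clip((f-10)/8,-.15,.15);bot.movel(pose(a,d)[0],max_speed=5)
print(L,d,st())
```

```text
5.457043476146872
23.7 6.0 (23.73, array([ 63.85,  11.56, 153.03]))
23.4 6.53 (24.08, array([ 63.84,  11.51, 153.03]))
23.1 7.25 (24.43, array([ 63.82,  11.5 , 153.04]))
22.8 7.7 (24.78, array([ 63.83,  11.43, 153.03]))
22.5 8.67 (25.13, array([ 63.82,  11.38, 153.06]))
22.3 8.99 (25.48, array([ 63.84,  11.37, 153.09]))
22.15 9.24 (25.83, array([ 63.83,  11.36, 153.08]))
22.04 9.46 (26.18, array([ 63.78,  11.31, 153.07]))
21.95 9.61 (26.53, array([ 63.8 ,  11.31, 153.08]))
[np.float64(9.8), np.float64(9.49), np.float64(9.58), np.float64(9.77), np.float64(9.49), np.float64(9.55), np.float64(9.56), np.float64(9.81), np.float64(9.57), np.float64(9.57), np.float64(9.89), np.float64(9.78), np.float64(9.42), np.float64(9.32), np.float64(9.65), np.float64(9.6), np.float64(9.67), np.float64(9.67), np.float64(9.9), np.float64(9.75), np.float64(9.77)] 21.86939862893923 (29.58, array([ 63.79,  11.32, 153.08]), array([1.14, 8.29, 0.57]))
```

The screw bears: the ball gave about 0.25 mm and held about 9.7 N for 3 s. I'll let go, retreat and check.

Run:
```python
from h import *
import cv2
a=-.223
bot.movel(pose(a,60)[0],max_speed=40);b=ft(a,8);print(b)
bot.movel(pose(a,60,260)[0],max_speed=150)
bot.move_ptp(W(-200,100,300),[np.pi,0,2.5]);print(st())
v=np.hstack([cv2.resize(imaging.capture("top")[110:220,320:420],(400,440),interpolation=2),cv2.resize(imaging.capture("scene")[180:260,160:232],(396,440),interpolation=2)])
cv2.imwrite("pics/end.png",v)
```

```text
[ 0.33370921 -0.15292397 -0.09677508]
(32.91, array([-199.4 ,   99.85,  299.85]), array([ 0.13, -0.37,  0.68]))
```

View pics/end.png

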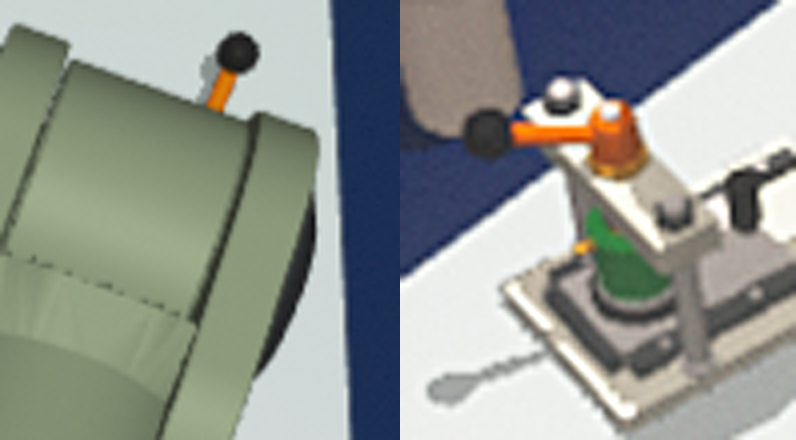

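The lever has turned clockwise (ball at (237,52) in the top view), the cell is under the screw and the arm is clear.

```bash
python3 -c "
from bench import bot
print(bot.sign_off())"
```

```text
the job is handed in; nothing more can be done
None
```

The green cell is home and clamped: the screw bore after about 0.95 rad, the ball held about 9.7 N for 3 s and gave about 0.25 mm, and I let go and handed the job in at about 33 s.

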